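Clamp a brake pad with the ratchet clamp and keep the squeeze

TASK

Clamp the loose brake pad against the steel fence of the ratchet clamp: first push the toothed rod forward by its orange tail grip until the aluminium pressing plate stands about 2 cm short of the brake pad, let go of the grip, then pump the red trigger towards the black handle until the plate grips the brake pad against the fence just firmly enough that the yellow ring has gone into the sleeve and the green ring still shows; never squeeze on until only red is left. Close the last of the gap with the trigger alone without touching the brake pad yourself, finish while still holding the trigger squeezed with the gripper, and leave the other things on the table where they are.

Things in the scene. Friction and masses are not known exactly. Their poses are not given: they have to be found in the camera images.
- clamp: the fixed bench clamp: plywood board 12 mm thick (clamp frame x -70..70, y -105..205 mm), blue cheeks (x -37..37, y -73..-5, top z 105) and a black upright handle (24 mm wide in x, y -67..-53, top z 155). Origin on the table top under the rod; +y is the pressing direction, from tail grip to fence; z up. It is turned about z by up to 0.22 rad. Clamp positions below are mm in this frame
- fence: the fixed steel fence, 130 x 14 x 30 mm, standing on the board's top at the far end; origin in the middle of the foot of its pressing face, at clamp (0, 178, 12)
- brake_pad: the work piece: a loose brake pad, a 50 x 128 x 6 mm steel plate with two lining blocks on top (16 mm high in all), 0.23 to 0.38 kg, lying flat on the board, 2 to 8 mm short of the fence, turned by at most 0.02 rad; origin in the centre of its underside, its own x (the 50 mm width, edges at +-25) along the clamp's y
- rod (a joint): how far the toothed steel rod has slid forward (+y of the clamp), m, 0 to 0.118. A friction brake (11 N either way) keeps it where it is left, and the ratchet does not let it be pulled back
- tail_grip (a point): top centre of the upright orange tail grip at the rear end of the rod: 20 mm wide (clamp x) x 14 mm (clamp y), from z 60 up to z 104 over the table; it moves with the rod; at rod = 0 it stands at clamp y -210
- nose_face (a point): centre of the contact zone on the front face of the aluminium pressing plate (60 mm wide, 8 mm thick, z 14 to 60 above the table), 20 mm above the table; at rod = 0 and nose = 0 it stands at clamp y 45. The gap to the brake pad is the distance along clamp y to the pad's origin less 25 mm
- nose (a joint): how far the plate's sprung shaft is pushed back into the sleeve at the rod's front, m, 0 to 0.020; 0.8 N per mm. The 20 mm of shaft that show at 0 carry, from the sleeve forward, a yellow ring 4 mm long, a green one 10 mm and a red one 6 mm: above 0.004 yellow is inside, above 0.014 green is inside too
- trigger (a joint): angle of the red trigger, rad, 0 released (spring return, about 2 to 3 N at the blade) to 0.44 squeezed. Pin along clamp x at y -30, z 92. Squeezing moves the blade to -y, to the handle; its pawl then drives the rod forward 27 mm per rad (teeth 5 mm apart: up to 5 mm idle first; a full stroke gives 10 mm; then let it spring right back). Push at the blade at most about 20 N
- trigger_tip (a point): top end of the trigger's blade (22 mm wide in x, 10 mm thick, z about 115 to 150): released it leans 0.22 rad forward with the tip at clamp y -17, fully squeezed 0.22 rad back. At z 140 handle and blade together measure about 53 mm across (y) released and 33 mm squeezed, so both fit between the fingers from above
- oil_filter: bystander: orange oil filter, 72 mm across, 88 mm high; origin under its centre
- bearing: bystander: ball bearing, 52 mm across, 15 mm high, lying flat; origin under its centre
- ins_tape: bystander: roll of black tape, 55 mm across, 19 mm high; origin under its centre

How it is judged:
By the outcome, as a careful person would: the job done as asked, in the order asked, and still so for the second after the job is handed in, while the arm keeps its last pose, push and grip.
It also fails if it takes over 72 s, if anything falls off the work surface, if the arm or the gripper's body presses on something with over 40 N, if the wrist force passes 120 N, or if a joint passes its speed limit or range.

ROBOT

A 7-joint arm with a two-finger parallel gripper is mounted at the origin on a cart in front of the work surface, level with it; the furniture and walls round the work are solid. World frame = base frame: x ahead of the robot, y to its left, z up, the work surface at z = 0. Lengths are in m, angles in rad, forces in N, time in s.
With the tool pointing down it reaches from about 0.4 to 0.85 m from the base axis. Payload 4.5 kg.
Tool frame: the origin (TCP) lies at the very end of the fingers, on their centre line; the grasp point (between the pads) lies 19 mm behind it (r.grip_depth is the z of the grasp point in the tool frame, in m); z points along the fingers, y is the line along which they close (so a half turn about z gives the same grasp; the last joint's range is limited). The gripper opens to 88 mm and grips with 3 to 60 N. Pads are 18 mm wide; open, the fingers measure 123 mm over their backs; the gripper's body (75 mm by 187 mm) begins 45 mm behind the grasp point.
Start: joints at [-1.294, 0.689, -0.195, 1.565, 0.157, 0.902, -0.215], TCP at [0.15, 0.607, 0.239] pointing down, gripper open.
Joint ranges: [-3.01, 3.01], [-0.46, 2.08], [-1.47, 1.51], [0.13, 2.56], [-1, 4.14], [0.04, 2.09], [-2.66, 2.66]. Speed limits (rad/s): [2.57, 2.57, 3.14, 3.14, 3.14, 3.14, 3.14].

INTERFACE

Orientations are given as a unit quaternion [x, y, z, w].
In Python, from plant import r, camrig, readout gives the robot as it stands (r), with the cameras (camrig) and the readings (readout).
- The arm moves only by the shell command python3 steer.py 'ROWS' [FORCE]. ROWS is a JSON list of rows, 1 to 10 of them, each written [opening, [dx, dy, dz], [rx, ry, rz]]: the opening from 0.0 (shut) to 1.0 (fully open), then dx, dy, dz in m, then a rotation vector rx, ry, rz in rad; each row is the pose to reach, as a shift and turn from the pose commanded when the command began, along the tool's axes at that moment; what a row does not reach only later rows make up. A row lasts 1/10 s, in which the tool goes at most 0.05 m and 0.15 rad, less where a joint would pass 70% of its speed; a pose out of reach is approached as far as the arm can. The fingers move at their own pace and stop on an object; FORCE is the grip in N (left out, the last holds). Time passes only in rows, so rows that do not move let the fingers close. It prints the time, the measured TCP pose, the force, the opening and the grip force at its end. Input that does not fit is refused with a message, and nothing moves.
- readout.get_state(): the state, without advancing time (a new reading comes with each control period).
- camrig.snapshot(name): name is "side" or "top" or "wrist"; returns the picture (384x512x3 uint8, red, green, blue); there is no depth.
- camrig.camera_params(name): a dict with "fx", "fy", "cx", "cy" (pixels), "rvec" (rotation vector, rad) and "tvec" (3), from world to camera coordinates, as OpenCV has them. Camera axes: x right, y down, z forward; pixel columns grow to the right and rows downward; lengths in m; the calibration is good to about 2 mm. A picture is of the moment at which its call begins: read the wrist's pose just before it. camera_params takes no time and is no camera call; for the wrist camera it gives the pose at the moment of the call.
- r.finish_job(): hands the job in; it is judged then, once.
The state is a dict: "clock": time; "q": joint angles; "qd": joint speeds; "joint_torque": joint torques, N m; "tool_pos": TCP position; "eef_rot": TCP orientation; "contact_force": force on the tool from outside, world axes, zero at the start; "moment": the same for the moment, N m; "opening": opening from 0.0 (shut) to 1.0 (fully open); "finger_force": force on a finger pad.
Only numpy, scipy, OpenCV 4.12 (cv2) and the standard library are available. Lean on these libraries where they do the work, as an engineer would, in place of code of your own. Each camera call takes 0.05 s, during which the arm holds its last target. There are 200 camera calls.

## Working session

There is one attempt and no reset: what is moved stays moved. The work goes in short steps, Python scripts to look and compute and a shell command to move; the robot and the scene stay as the last step left them, time stands still between calls to the robot, and variables do not carry over. Pictures are saved under pics/ and viewed, at most 10 in all, crops included, and the job is handed in when it is done.

```bash
mkdir -p pics; ls
python3 - <<'E'
from plant import r, camrig, readout
import cv2,numpy as np
s=readout.get_state();print(s['clock'],s['tool_pos'],s['eef_rot'],s['opening'],r.grip_depth)
for n in("side","top"):
    p=camrig.camera_params(n);print(n,{k:np.round(v,4).tolist() for k,v in p.items()})
    im=camrig.snapshot(n);cv2.imwrite(f"pics/{n}0.png",im[:,:,::-1])
a=cv2.imread("pics/side0.png");b=cv2.imread("pics/top0.png")
E
```

```text
pics
plant.py
steer.py
0.0 [0.15015789 0.60604213 0.23791974] [ 1.21107043e-01  9.92639027e-01 -9.17260181e-04 -6.67154661e-05] 1.000179911660572 -0.0187
side {'fx': 375.3755, 'fy': 375.3755, 'cx': 253.507, 'cy': 194.4753, 'rvec': [2.0669, -0.6454, 0.328], 'tvec': [-0.4759, 0.3374, 0.718]}
top {'fx': 381.1278, 'fy': 381.1278, 'cx': 259.4773, 'cy': 192.681, 'rvec': [2.1569, -2.1348, 0.1695], 'tvec': [0.0415, 0.6101, 1.2335]}
```

View pics/top0.png

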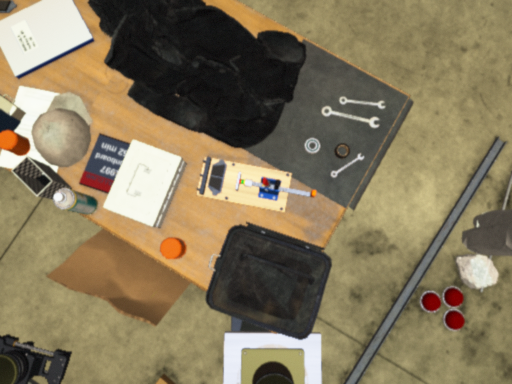

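View pics/side0.png

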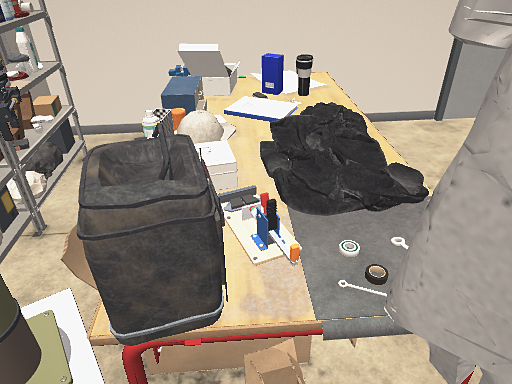

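The top view shows the clamp board at about px (245,185): fence at (213,178), tail grip at (313,192). The bearing (312,145) and tape (343,150) lie on the mat, and the filter is at (172,247). The side view shows the trigger and handle at about (268,205).

```bash
cat > h.py <<'E'
from plant import r, camrig, readout
import cv2,numpy as np
from scipy.spatial.transform import Rotation as R
def proj(P,p):
    K=np.array([[p['fx'],0,p['cx']],[0,p['fy'],p['cy']],[0,0,1.]])
    return cv2.projectPoints(np.atleast_2d(np.array(P,float)),np.array(p['rvec']),np.array(p['tvec']),K,None)[0].reshape(-1,2)
def cast(px,z,p):
    M=R.from_rotvec(p['rvec']).as_matrix();c=-M.T@np.array(p['tvec'])
    out=[]
    for u,v in np.atleast_2d(px):
        d=M.T@np.array([(u-p['cx'])/p['fx'],(v-p['cy'])/p['fy'],1]);out.append(c+d*(z-c[2])/d[2])
    return np.array(out)
def mask(im,lo,hi):
    return cv2.inRange(cv2.cvtColor(im,cv2.COLOR_RGB2HSV),np.array(lo),np.array(hi))
def blobs(m,amin=10):
    n,l,s,c=cv2.connectedComponentsWithStats(m);return [(s[i,4],c[i].round(1).tolist(),s[i,:4].tolist()) for i in range(1,n) if s[i,4]>=amin]
E
python3 - <<'E'
from h import *
p=camrig.camera_params("top");im=cv2.imread("pics/top0.png")[:,:,::-1].copy()
print("base,tcp px",proj([[0,0,0],[.15,.607,.239]],p))
print("tail",blobs(mask(im,[5,150,150],[18,255,255]),8))
print(cast([[313,192]],.104,p),cast([[201,158],[291,187],[198,198],[284,211]],.012,p),cast([[172,247]],.088,p),cast([[312,145],[343,150]],.015,p))
m=mask(im,[10,30,190],[30,110,255])[140:225,185:330]
c=max(cv2.findContours(m,0,1)[0],key=cv2.contourArea);print(cv2.minAreaRect(c))
w=camrig.camera_params("wrist");s=readout.get_state()
M=R.from_rotvec(w['rvec']).as_matrix();C=-M.T@w['tvec'];T=R.from_quat(s['eef_rot'])
print("cam",C,"in tool",T.inv().apply(C-s['tool_pos']),"view dir tool",T.inv().apply(M[2]),"img x",T.inv().apply(M[0]),w['fx'],"tool axes",T.as_matrix())
E
```

```text
base,tcp px [[272.31432775 381.18979548]
 [ 48.65859188 349.93443184]]
tail [(np.int32(8), [81.4, 0.6], [80, 0, 4, 3]), (np.int32(926), [245.5, 16.0], [203, 0, 86, 32]), (np.int32(52), [95.4, 26.9], [92, 21, 8, 13]), (np.int32(12), [299.7, 37.6], [297, 36, 6, 4]), (np.int32(332), [94.5, 58.7], [78, 43, 32, 32]), (np.int32(11), [0.8, 62.3], [0, 60, 4, 5]), (np.int32(15), [77.6, 68.5], [75, 66, 6, 5]), (np.int32(16), [1.3, 69.9], [0, 68, 4, 6]), (np.int32(12), [104.2, 74.2], [102, 73, 5, 4]), (np.int32(299), [7.8, 139.6], [0, 130, 18, 20]), (np.int32(28), [313.2, 192.9], [311, 190, 6, 7]), (np.int32(40), [339.5, 215.5], [334, 208, 11, 19]), (np.int32(198), [113.2, 231.4], [85, 215, 54, 33]), (np.int32(60), [326.7, 237.3], [321, 229, 12, 18]), (np.int32(466), [171.9, 248.1], [159, 237, 28, 23]), (np.int32(269), [176.4, 270.4], [141, 249, 66, 41])]
[[ 0.60490471 -0.12349131  0.104     ]] [[ 0.73512497  0.25302203  0.012     ]
 [ 0.63589461 -0.06116571  0.012     ]
 [ 0.59406422  0.25869311  0.012     ]
 [ 0.55230776 -0.03695658  0.012     ]] [[0.42599586 0.32381795 0.088     ]] [[ 0.78567193 -0.13505655  0.015     ]
 [ 0.76888073 -0.24362296  0.015     ]]
((60.20754623413086, 46.273582458496094), (90.10852813720703, 50.41132736206055), 15.945394515991211)
cam [0.08219585 0.62225684 0.38225876] in tool [ 0.06984626 -0.00089326 -0.14426675] view dir tool [-2.76860515e-01 -7.90665407e-05  9.60910115e-01] img x [-2.59181314e-04  9.99999966e-01  7.60681531e-06] 334.71978489005284 tool axes [[-9.70689690e-01  2.40336124e-01 -2.70427796e-04]
 [ 2.40336243e-01  9.70688345e-01 -1.62115609e-03]
 [-1.27121261e-04 -1.63863310e-03 -9.99998649e-01]]
```

Run:
```python
from h import *
for n in("top","side"):
    p=camrig.camera_params(n);M=R.from_rotvec(p['rvec']).as_matrix();print(n,-M.T@p['tvec'],M[2])
p=camrig.camera_params("top");q=camrig.camera_params("side")
for z in(0,.1,.2,.3,.4):
    c=cast([[236,226],[330,258],[312,334],[210,300]],z,p);print(z,c[:,:2].round(3).tolist(),proj(c,q).round(0).tolist())
```

```text
top [0.41700493 0.05516624 1.31098392] [ 0.15056408 -0.00573579 -0.98858361]
side [ 0.16816518 -0.61941562  0.6661687 ] [ 0.46336793  0.69880715 -0.5449392 ]
0 [[0.5, 0.127], [0.395, -0.194], [0.147, -0.13], [0.253, 0.209]] [[205.0, 239.0], [234.0, 341.0], [102.0, 383.0], [107.0, 257.0]]
0.1 [[0.494, 0.122], [0.397, -0.175], [0.168, -0.116], [0.266, 0.197]] [[201.0, 211.0], [227.0, 301.0], [98.0, 338.0], [104.0, 228.0]]
0.2 [[0.487, 0.116], [0.398, -0.156], [0.188, -0.102], [0.278, 0.185]] [[196.0, 180.0], [219.0, 256.0], [94.0, 288.0], [101.0, 194.0]]
0.3 [[0.481, 0.111], [0.4, -0.137], [0.209, -0.088], [0.291, 0.174]] [[190.0, 144.0], [211.0, 206.0], [89.0, 232.0], [97.0, 156.0]]
0.4 [[0.475, 0.105], [0.402, -0.118], [0.23, -0.074], [0.303, 0.162]] [[183.0, 102.0], [201.0, 149.0], [84.0, 169.0], [93.0, 112.0]]
```

```bash
python3 steer.py '[[1,[0,0,-0.05],[0,0,0]],[1,[0,0,-0.1],[0,0,0]]]'
python3 steer.py '[[1,[-0.045,-0.008,-0.02],[0,0,0]],[1,[-0.09,-0.016,-0.04],[0,0,0]],[1,[-0.135,-0.024,-0.06],[0,0,0]],[1,[-0.18,-0.032,-0.08],[0,0,0]],[1,[-0.225,-0.04,-0.08],[0,0,0]],[1,[-0.27,-0.048,-0.08],[0,0,0]],[1,[-0.315,-0.056,-0.08],[0,0,0]],[1,[-0.36,-0.065,-0.08],[0,0,0]],[1,[-0.38,-0.066,-0.08],[0,0,0]],[1,[-0.38,-0.066,-0.08],[0,0,0]]]'
python3 - <<'E'
from h import *
s=readout.get_state();print(s['q'],s['joint_torque'])
cv2.imwrite("pics/w1.png",camrig.snapshot("wrist")[:,:,::-1]);im=camrig.snapshot("side");cv2.imwrite("pics/s1.png",im[:,:,::-1])
E
```

```text
clock: 1.3
tool_pos: [0.507, 0.4481, 0.4173]
eef_rot: [0.124, 0.992, -0.001, 0.001]
contact_force: [-0.6, -0.3, -1.2]
opening: 1.006
finger_force: 0.0
[-0.71321365  0.64047657 -0.17634214  1.09139117  0.1088597   1.41980909
  0.44954275] [  0.7365389  -54.75846291  -0.4902027  -19.97198582   0.05723316
   0.08336155   0.19684726]
```

View pics/s1.png

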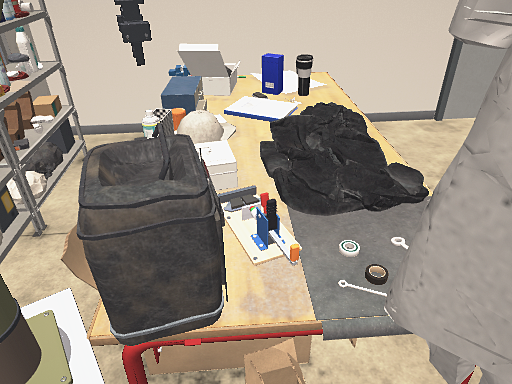

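The side view shows the gripper at (130,30), well clear of the black bin (rim at rows 145-205). Next I move over the clamp.

```bash
python3 steer.py '[[1,[-0.018,-0.041,0],[0,0,0]],[1,[-0.036,-0.082,0],[0,0,0]],[1,[-0.054,-0.123,0],[0,0,0]],[1,[-0.072,-0.164,0],[0,0,0]],[1,[-0.09,-0.205,0],[0,0,0]],[1,[-0.108,-0.246,0.01],[0,0,0]],[1,[-0.126,-0.287,0.02],[0,0,0]],[1,[-0.144,-0.328,0.04],[0,0,0]],[1,[-0.162,-0.369,0.06],[0,0,0]],[1,[-0.162,-0.369,0.06],[0,0,0]]]'; python3 steer.py '[[1,[0,0,0],[0,0,0]],[1,[0,0,0],[0,0,0]]]'
python3 - <<'E'
from h import *
import json
s=readout.get_state();p=camrig.camera_params("wrist");im=camrig.snapshot("wrist");cv2.imwrite("pics/w2.png",im[:,:,::-1])
json.dump({k:np.array(v).tolist() for k,v in p.items()},open("w2.json","w"));print(s['q'],s['tool_pos'],s['joint_torque'])
cv2.imwrite("pics/w2b.png",cv2.resize(im[:,:,::-1],(800,600),interpolation=cv2.INTER_CUBIC))
E
```

```text
clock: 2.4
tool_pos: [0.5702, 0.0471, 0.3562]
eef_rot: [0.125, 0.992, -0.003, -0.002]
contact_force: [-0.1, 0.0, -0.4]
opening: 1.003
finger_force: 0.0
clock: 2.6
tool_pos: [0.5714, 0.0572, 0.3593]
eef_rot: [0.119, 0.993, 0.001, 0.0]
contact_force: [0.2, -0.4, 1.0]
opening: 1.0
finger_force: 0.0
[-0.07706076  0.49454535 -0.16920105  1.55094422  0.0875484   1.10253372
  1.06637364] [0.5713593  0.057215   0.35932938] [ 1.15553074e+00 -4.50736856e+01 -1.12657577e-01 -1.73479432e+01
  5.81991440e-02  9.29695135e-02 -2.87650830e-03]
```

View pics/w2b.png

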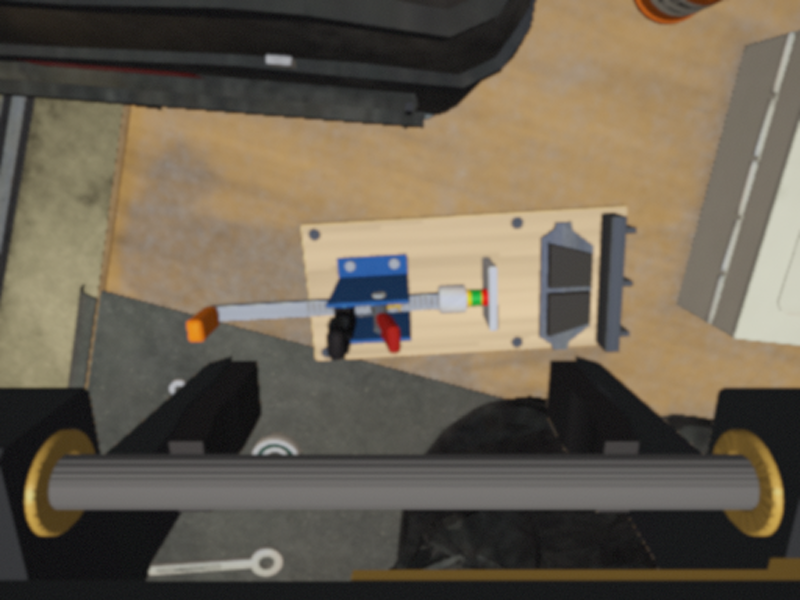

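The wrist view (800 px wide) shows the board corners at (302,226), (627,207) and (315,360). The orange grip is at (203,323), the handle at (341,335), the red trigger at (389,333), the plate at (492,297), the pad spans columns 541-592, and the fence face is near column 603.

```bash
cat >> h.py <<'E'
def frame(b,a):  # clamp->world
    c,s=np.cos(a),np.sin(a);A=np.array([[c,-s,0],[s,c,0],[0,0,1]])
    return lambda P:np.atleast_2d(np.array(P,float))/1000@A.T+np.array([b[0],b[1],0])
E
python3 - <<'E'
from h import *
import json
p=json.load(open("w2.json"));k=1/1.5625
px=np.array([[302,226],[627,207],[315,360]])*k
w=cast(px,.012,p);print(w.round(4).tolist())
src=np.array([[-70,-105],[-70,205],[70,-105]])/1000
# rigid 2D
a0=src-src.mean(0);b0=w[:,:2]-w[:,:2].mean(0)
a=np.arctan2((a0[:,0]*b0[:,1]-a0[:,1]*b0[:,0]).sum(),(a0*b0).sum());c,s=np.cos(a),np.sin(a)
b=w[:,:2].mean(0)-np.array([[c,-s],[s,c]])@src.mean(0);print("yaw",a,"origin",b)
F=frame(b,a);json.dump([b.tolist(),a],open("clamp.json","w"))
P=dict(tail=[[0,-210,104]],tailcorn=[[-10,-217,104],[-10,-203,104],[10,-203,104],[10,-217,104]],handle=[[-12,-67,155],[-12,-53,155],[12,-53,155],[12,-67,155]],fencefoottop=[[-65,178,42],[65,178,42]],nosebot=[[0,45,20],[-30,45,60],[30,45,60],[30,45,14]],tip=[[0,-17,150]],pad=[[-64,124,18],[-64,174,18]])
im=cv2.imread("pics/w2b.png")
for n,v in P.items():
    q=proj(F(v),p)/k;print(n,q.round(0).tolist(),F(v)[0].round(4))
    for u in q: cv2.circle(im,tuple(int(x) for x in u),2,(255,0,255),-1)
cv2.imwrite("pics/w2c.png",cv2.resize(im[180:400,160:660],(800,352)))
E
```

```text
[[0.5521, -0.0363, 0.012], [0.6069, 0.2634, 0.012], [0.6858, -0.0628, 0.012]]
yaw -0.18512522760136607 origin [0.63819111 0.05211796]
tail [[159.0, 334.0]] [ 0.5995 -0.1543  0.104 ]
tailcorn [[148.0, 323.0], [165.0, 322.0], [169.0, 345.0], [152.0, 346.0]] [ 0.5884 -0.1593  0.104 ]
handle [[324.0, 333.0], [343.0, 332.0], [346.0, 363.0], [327.0, 364.0]] [ 0.6141 -0.0115  0.155 ]
fencefoottop [[613.0, 218.0], [606.0, 355.0]] [0.6071 0.239  0.042 ]
nosebot [[462.0, 290.0], [466.0, 269.0], [467.0, 334.0], [462.0, 318.0]] [0.6465 0.0963 0.02  ]
tip [[395.0, 342.0]] [0.6351 0.0354 0.15  ]
pad [[545.0, 218.0], [599.0, 216.0]] [0.5981 0.1858 0.018 ]
```

View pics/w2c.png

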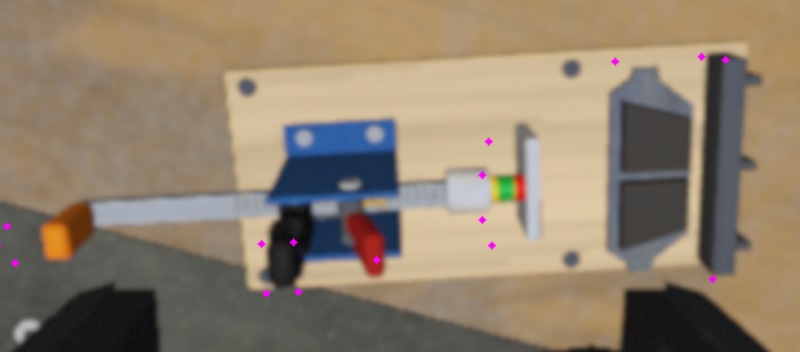

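```bash
cat >> h.py <<'E'
def toclamp(w,b,a):
    d=np.atleast_2d(w)[:,:2]-np.array(b);c,s=np.cos(a),np.sin(a);return 1000*d@np.array([[c,-s],[s,c]])
E
python3 - <<'E'
from h import *
import json
p=json.load(open("w2.json"));k=1/1.5625;b,a=json.load(open("clamp.json"))
f=lambda n,u,z:print(n,toclamp(cast(np.array(u)*k,z,p),b,a).round(1).tolist())
cr=lambda u:[[160+x/1.6,180+y/1.6] for x,y in u]
f("plate front top",cr([[541,137],[541,238]]),.060)
f("pad near edge",cr([[611,95],[611,245]]),.018)
f("fence foot",cr([[708,55],[701,268]]),.012)
f("grip top",cr([[44,229],[72,227],[72,258],[46,260]]),.104)
f("handle top",cr([[285,272]]),.155)
f("tip",cr([[374,262]]),.150)
im=cv2.imread("pics/w2.png")[:,:,::-1].copy();m=mask(im,[5,150,120],[18,255,255]);print(blobs(m[150:260],20))
y,x=np.where(m[195:225,110:150]);V=im[195:225,110:150].max(2)
for row in V[::2]:print(row[5:35:1].tolist())
E
```

```text
plate front top [[-31.4, 73.2], [26.8, 73.0]]
pad near edge [[-44.5, 121.6], [49.2, 123.4]]
fence foot [[-64.0, 179.5], [70.0, 182.0]]
grip top [[-7.9, -185.0], [-8.2, -170.8], [8.4, -173.4], [8.7, -186.8]]
handle top [[1.7, -58.0]]
tip [[1.0, -18.2]]
[(np.int32(192), [125.4, 59.5], [119, 47, 15, 22])]
[152, 151, 151, 149, 151, 150, 150, 152, 152, 152, 150, 152, 152, 153, 154, 151, 148, 145, 141, 133, 123, 116, 112, 115, 118, 120, 122, 125, 126, 129]
[148, 148, 149, 150, 152, 153, 153, 153, 153, 154, 154, 152, 151, 147, 142, 136, 131, 126, 124, 119, 112, 108, 106, 116, 141, 167, 175, 177, 177, 178]
[105, 118, 127, 133, 136, 143, 150, 151, 150, 151, 150, 147, 139, 134, 129, 125, 123, 119, 113, 107, 104, 99, 98, 105, 125, 158, 177, 183, 183, 183]
[90, 86, 86, 84, 85, 93, 101, 108, 118, 129, 134, 132, 128, 125, 123, 118, 112, 107, 102, 99, 98, 96, 96, 98, 111, 147, 175, 182, 182, 182]
[91, 89, 87, 86, 87, 95, 109, 122, 133, 136, 136, 133, 127, 119, 112, 106, 101, 101, 97, 96, 97, 96, 95, 96, 111, 145, 175, 183, 183, 183]
[85, 85, 85, 106, 144, 176, 191, 196, 197, 196, 196, 190, 176, 152
[... 557 characters left out ...]
, 120, 99, 95, 95, 93, 95, 91, 92, 91, 91, 90, 91, 91, 90]
[87, 86, 84, 87, 130, 184, 215, 225, 225, 225, 225, 224, 219, 210, 195, 167, 131, 102, 94, 93, 95, 96, 96, 94, 95, 92, 90, 90, 90, 89]
[88, 87, 86, 85, 109, 156, 195, 212, 217, 218, 217, 215, 212, 204, 187, 158, 120, 95, 92, 92, 93, 93, 95, 95, 96, 95, 93, 91, 91, 91]
[85, 84, 85, 85, 86, 95, 117, 134, 140, 140, 139, 139, 137, 133, 122, 107, 94, 90, 91, 91, 90, 90, 92, 92, 93, 92, 91, 92, 93, 94]
[87, 85, 84, 84, 85, 86, 85, 84, 85, 86, 86, 89, 89, 90, 87, 87, 87, 89, 92, 91, 91, 91, 90, 91, 93, 94, 93, 94, 95, 98]
[88, 86, 85, 86, 85, 85, 86, 88, 89, 89, 87, 88, 89, 88, 87, 84, 88, 91, 93, 94, 94, 93, 93, 94, 95, 94, 94, 93, 94, 93]
```

```bash
cat >> h.py <<'E'
import json
def delta(cl,z,yaw_closing):  # clamp xy mm, world z, yaw of tool y relative to clamp y; returns shift & rotvec z in tool axes
    b,a=json.load(open("clamp.json"));s=readout.get_state();T=R.from_quat(s['eef_rot'])
    w=frame(b,a)([[cl[0],cl[1],0]])[0];w[2]=z
    ty=T.as_matrix()[:,1];cur=np.arctan2(-ty[0],ty[1])-a
    d=T.inv().apply(w-s['tool_pos'])
    print("target",w.round(4),"shift tool",d.round(4),"rz tool",round(float(cur-yaw_closing),4),"tilt",T.as_matrix()[:,2].round(3))
E
python3 - <<'E'
from h import *
delta([0.5,-179],.25,-np.pi/2)
E
```

```text
target [ 0.6057 -0.1239  0.25  ] shift tool [-0.076  -0.1682  0.1091] rz tool 1.5177 tilt [ 0.001  0.002 -1.   ]
```

```bash
python3 steer.py '[[1,[-0.008,-0.017,0.01],[0,0,0.14]],[1,[-0.016,-0.034,0.02],[0,0,0.28]],[1,[-0.024,-0.051,0.03],[0,0,0.42]],[1,[-0.032,-0.068,0.04],[0,0,0.56]],[1,[-0.04,-0.085,0.05],[0,0,0.7]],[1,[-0.048,-0.102,0.06],[0,0,0.84]],[1,[-0.056,-0.119,0.07],[0,0,0.98]],[1,[-0.064,-0.136,0.08],[0,0,1.12]],[1,[-0.072,-0.153,0.09],[0,0,1.26]],[1,[-0.076,-0.168,0.109],[0,0,1.4]]]' 20; python3 steer.py '[[1,[0,0,0],[0,0,0.118]],[1,[0,0,0],[0,0,0.118]],[1,[0,0,0],[0,0,0.118]]]'
python3 - <<'E'
from h import *
delta([0.5,-179],.075,-np.pi/2);print(readout.get_state()['q'])
p=camrig.camera_params("wrist");im=camrig.snapshot("wrist")
m=mask(im,[5,150,120],[18,255,255]);print(blobs(m,40))
pt=proj(frame(*json.load(open("clamp.json")))([[0,-179,104],[0,-179,60]]),p);print(pt)
s=camrig.snapshot("side")
o=im[:,:,::-1].copy();[cv2.circle(o,tuple(int(x) for x in u),2,(255,0,255),-1) for u in pt]
cv2.imwrite("pics/w3.png",cv2.resize(np.hstack([o,s[:,:,::-1]]),(800,300)))
E
```

```text
clock: 3.65
tool_pos: [0.6073, -0.1258, 0.2508]
eef_rot: [0.733, 0.68, 0.002, 0.001]
contact_force: [-0.2, 0.2, -0.2]
opening: 0.998
finger_force: 0.0
clock: 3.95
tool_pos: [0.606, -0.125, 0.2502]
eef_rot: [0.769, 0.639, 0.001, 0.0]
contact_force: [0.5, 0.0, 0.9]
opening: 0.999
finger_force: 0.0
target [ 0.6057 -0.1239  0.075 ] shift tool [ 0.0008 -0.0006  0.1752] rz tool 0.0012 tilt [ 0.001  0.001 -1.   ]
[-0.00757873  0.67719378  0.24819352  1.58743606 -0.19920719  0.90079455
  0.12804041]
[(np.int32(309), [256.0, 175.3], [246, 166, 21, 18])]
[[255.3035808  173.85628412]
 [255.60755997 163.83897951]]
```

View pics/w3.png

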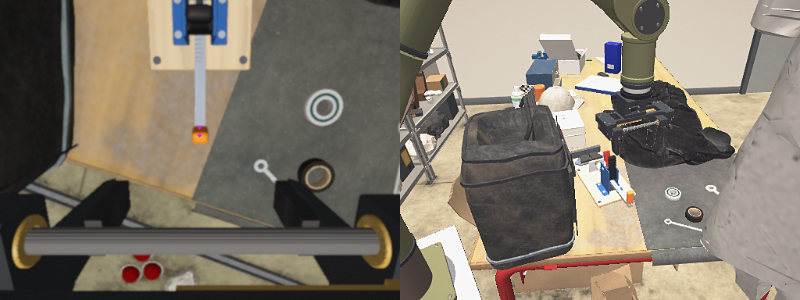

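The wrist view shows the grip at px (256,175), on its predicted spot between the fingers. The side view shows the arm well clear of the bin. I descend and grip.

```bash
python3 steer.py '[[1,[0,0,0.045],[0,0,0]],[1,[0,0,0.09],[0,0,0]],[1,[0,0,0.13],[0,0,0]],[1,[0,0,0.16],[0,0,0]],[1,[0.001,0,0.175],[0,0,0]],[1,[0.001,0,0.175],[0,0,0]]]' 20; python3 steer.py '[[0,[0,0,0],[0,0,0]],[0,[0,0,0],[0,0,0]],[0,[0,0,0],[0,0,0]],[0,[0,0,0],[0,0,0]],[0,[0,0,0],[0,0,0]],[0,[0,0,0],[0,0,0]]]' 20; python3 -c "
from h import *
delta([0.5,-179+29.5],.075,-np.pi/2)"
```

```text
clock: 4.65
tool_pos: [0.6046, -0.1252, 0.0733]
eef_rot: [0.77, 0.637, -0.001, -0.001]
contact_force: [0.4, -0.3, 0.5]
opening: 0.997
finger_force: 0.0
clock: 5.25
tool_pos: [0.6055, -0.1262, 0.075]
eef_rot: [0.771, 0.637, 0.0, 0.0]
contact_force: [-0.4, -0.1, -0.1]
opening: 0.478
finger_force: 0.0
target [ 0.6112 -0.0949  0.075 ] shift tool [ 0.0318 -0.0003 -0.    ] rz tool -0.0047 tilt [ 0. -0. -1.]
```

```bash
python3 steer.py '[[0,[0,0,0],[0,0,0]],[0,[0,0,0],[0,0,0]],[0,[0,0,0],[0,0,0]],[0,[0,0,0],[0,0,0]],[0,[0,0,0],[0,0,0]]]' 25; python3 -c "
from h import *
delta([0.5,-179+29.5],.075,-np.pi/2)"
```

```text
clock: 5.75
tool_pos: [0.604, -0.126, 0.0745]
eef_rot: [0.771, 0.637, -0.001, -0.001]
contact_force: [-3.3, 0.6, 2.8]
opening: 0.228
finger_force: 25.0
target [ 0.6112 -0.0949  0.075 ] shift tool [ 0.0318  0.0011 -0.0005] rz tool -0.0048 tilt [-0.003  0.001 -1.   ]
```

```bash
python3 steer.py '[[0,[0.005,0,0],[0,0,0]],[0,[0.011,0,0],[0,0,0]],[0,[0.017,0,0],[0,0,0]],[0,[0.023,0,0],[0,0,0]],[0,[0.028,0,0],[0,0,0]],[0,[0.028,0,0],[0,0,0]],[0,[0.028,0,0],[0,0,0]],[0,[0.028,0,0],[0,0,0]]]' 25; python3 -c "
from h import *
b,a=json.load(open('clamp.json'));print(toclamp(readout.get_state()['tool_pos'],b,a))
cv2.imwrite('pics/t4.png',camrig.snapshot('top')[:,:,::-1])"
```

```text
clock: 6.55
tool_pos: [0.6077, -0.1058, 0.0746]
eef_rot: [0.772, 0.635, -0.004, 0.002]
contact_force: [-7.4, -10.8, 2.1]
opening: 0.223
finger_force: 25.0
[[  -0.88493198 -160.80939227]]
```

```bash
python3 steer.py '[[0,[0.003,-0.001,0],[0,0,0]],[0,[0.006,-0.001,0],[0,0,0]],[0,[0.008,-0.001,0],[0,0,0]],[0,[0.008,-0.001,0],[0,0,0]],[0,[0.008,-0.001,0],[0,0,0]]]' 25; python3 -c "
from h import *
b,a=json.load(open('clamp.json'));print(toclamp(readout.get_state()['tool_pos'],b,a))
p=camrig.camera_params('top')
im=camrig.snapshot('top');cv2.imwrite('pics/t5.png',im[:,:,::-1])
F=frame(b,a);print(proj(F([[0,72,60],[0,122,60],[0,-50,155]]),p))
for i in ('t4','t5'):
    g=cv2.imread(f'pics/{i}.png');print(g[176:190:2,222:256].max(2).tolist())"
```

```text
clock: 7.1
tool_pos: [0.6091, -0.0978, 0.0746]
eef_rot: [0.772, 0.635, -0.004, 0.002]
contact_force: [-4.9, -10.7, 1.0]
opening: 0.224
finger_force: 25.0
[[  -0.97031452 -152.66938625]]
[[237.13421718 179.4296123 ]
 [222.46436261 176.55868165]
 [274.34397623 181.32057225]]
[[96, 134, 204, 248, 252, 252, 252, 252, 250, 242, 239, 227, 187, 235, 251, 252, 252, 252, 252, 252, 252, 252, 252, 252, 252, 252, 252, 252, 252, 251, 252, 251, 251, 251], [135, 158, 232, 249, 251, 251, 252, 251, 249, 242, 239, 230, 226, 182, 206, 213, 240, 244, 240, 238, 238, 238, 239, 240, 247, 251, 252, 252, 252, 252, 252, 252, 252, 252], [134, 190, 246, 251, 251, 251, 251, 250, 243, 244, 242, 248, 243, 202, 228, 235, 241, 243, 246, 247, 246, 244, 241, 234, 219, 232, 240, 244, 246, 249, 250, 250, 250, 251], [144, 214, 245, 249, 249, 250, 250, 248, 239, 239, 211, 209, 215, 187, 204, 204, 231, 239, 244, 246, 247, 248, 248, 243, 211, 209, 205, 206, 212, 204, 200, 208, 204, 217], [168, 234, 246, 247, 247, 248, 246, 239, 243, 240, 184, 222, 245, 248, 247, 242, 229, 226, 226, 226, 229, 232, 232, 220, 200, 201, 201, 19
[... 882 characters left out ...]
, 250, 251], [140, 215, 245, 249, 248, 244, 243, 239, 191, 208, 211, 203, 203, 220, 232, 235, 241, 244, 245, 247, 244, 227, 200, 202, 213, 199, 199, 211, 208, 207, 212, 206, 202, 216], [169, 234, 246, 247, 245, 236, 241, 220, 194, 238, 247, 248, 248, 246, 237, 223, 225, 228, 229, 231, 227, 213, 225, 225, 203, 201, 195, 198, 203, 197, 200, 202, 196, 212], [193, 239, 245, 243, 235, 236, 233, 172, 196, 241, 247, 248, 248, 248, 248, 248, 247, 246, 244, 243, 243, 245, 248, 249, 249, 249, 249, 247, 245, 242, 241, 238, 232, 227], [237, 247, 248, 246, 241, 215, 173, 177, 227, 242, 245, 245, 245, 246, 246, 247, 247, 247, 247, 247, 247, 248, 248, 248, 248, 248, 248, 248, 248, 248, 248, 249, 249, 249]]
```

```bash
python3 steer.py '[[0,[-0.003,0,0],[0,0,0]],[0,[-0.006,0,0],[0,0,0]],[0,[-0.006,0,0],[0,0,0]],[1,[-0.006,0,0],[0,0,0]],[1,[-0.006,0,0],[0,0,0]],[1,[-0.006,0,0],[0,0,0]],[1,[-0.006,0,0],[0,0,0]],[1,[-0.006,0,-0.03],[0,0,0]],[1,[-0.006,0,-0.07],[0,0,0]],[1,[-0.006,0,-0.12],[0,0,0]]]' 25; python3 steer.py '[[1,[0,0,-0.04],[0,0,0]],[1,[0,0,-0.08],[0,0,0]],[1,[0,0,-0.08],[0,0,0]]]'; python3 -c "
from h import *
delta([0,-50],.27,0);print(readout.get_state()['q'])"
```

```text
clock: 8.15
tool_pos: [0.6091, -0.0959, 0.1946]
eef_rot: [0.771, 0.637, -0.001, -0.001]
contact_force: [0.4, 0.2, 0.6]
opening: 0.833
finger_force: 0.0
clock: 8.45
tool_pos: [0.6137, -0.0973, 0.2808]
eef_rot: [0.771, 0.637, 0.004, 0.005]
contact_force: [0.6, -0.1, 0.6]
opening: 0.999
finger_force: 0.0
target [0.629 0.003 0.27 ] shift tool [ 0.1014 -0.004   0.0108] rz tool -1.5756 tilt [ 0.012 -0.002 -1.   ]
[-0.06981649  0.64516608  0.27648604  1.55337202 -0.2023944   0.95867975
  0.07854548]
```

```bash
python3 steer.py '[[1,[0.01,0,0],[0,0,-0.14]],[1,[0.02,0,0],[0,0,-0.28]],[1,[0.03,0,0],[0,0,-0.42]],[1,[0.04,-0.001,0],[0,0,-0.56]],[1,[0.05,-0.001,0],[0,0,-0.7]],[1,[0.06,-0.002,0],[0,0,-0.84]],[1,[0.07,-0.002,0],[0,0,-0.98]],[1,[0.08,-0.003,0],[0,0,-1.12]],[1,[0.09,-0.003,0],[0,0,-1.26]],[1,[0.101,-0.004,0],[0,0,-1.4]]]'; python3 steer.py '[[1,[0,0,0],[0,0,-0.14]],[1,[0,0,0],[0,0,-0.1756]],[1,[0,0,0],[0,0,-0.1756]],[1,[0,0,0],[0,0,-0.1756]]]';python3 - <<'E'
from h import *
delta([0,-50],.13,0)
p=camrig.camera_params("wrist");im=camrig.snapshot("wrist");cv2.imwrite("pics/w6.png",im[:,:,::-1])
json.dump({k:np.array(v).tolist() for k,v in p.items()},open("w6.json","w"))
b,a=json.load(open('clamp.json'));F=frame(b,a)
o=cv2.resize(im[:,:,::-1],(1024,768),interpolation=cv2.INTER_CUBIC)
P=[[-12,-67,155],[12,-67,155],[-12,-53,155],[12,-53,155],[-11,-17,150],[11,-17,150],[-30,102,60],[30,102,60],[-40,122,18],[40,122,18]]
q=proj(F(P),p);print(q.round(0).tolist())
for u in q*2: cv2.circle(o,tuple(int(x) for x in u),2,(255,0,255),-1)
cv2.imwrite("pics/w6b.png",o[150:750,224:1024])
E
```

```text
clock: 9.45
tool_pos: [0.625, 0.0039, 0.2738]
eef_rot: [0.177, 0.984, 0.0, -0.0]
contact_force: [-0.6, -0.5, -0.7]
opening: 1.002
finger_force: 0.0
clock: 9.85
tool_pos: [0.6251, 0.003, 0.2744]
eef_rot: [0.094, 0.996, -0.0, -0.0]
contact_force: [0.5, -0.3, 0.5]
opening: 1.001
finger_force: 0.0
target [0.629 0.003 0.13 ] shift tool [-0.0039  0.0007  0.1444] rz tool -0.0029 tilt [-0. -0. -1.]
[[239.0, 173.0], [240.0, 201.0], [256.0, 172.0], [257.0, 201.0], [300.0, 172.0], [299.0, 198.0], [402.0, 135.0], [396.0, 189.0], [405.0, 122.0], [398.0, 188.0]]
```

View pics/w6b.png

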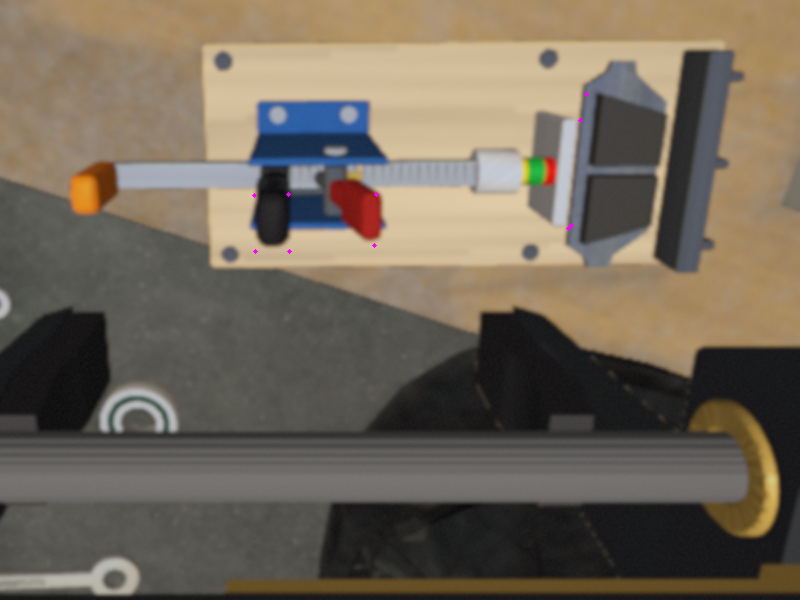

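The wrist view (crop) shows the plate's front top edge at (577,119)-(570,228) and the pad edge at about (583,90)-(571,240). That matches clamp y 102 and 122, so the gap is about 20 mm. The handle (273,235) and trigger (368,225) are where predicted.

```bash
python3 steer.py '[[1,[-0.004,0.003,0.04],[0,0,0]],[1,[-0.004,0.003,0.08],[0,0,0]],[1,[-0.004,0.003,0.115],[0,0,0]],[1,[-0.004,0.003,0.14],[0,0,0]],[1,[-0.004,0.003,0.153],[0,0,0]],[1,[-0.004,0.003,0.153],[0,0,0]],[1,[-0.004,0.003,0.153],[0,0,0]]]' 16
python3 - <<'E'
from h import *
delta([0,-51],.121,0)
p=camrig.camera_params("wrist");im=camrig.snapshot("wrist")
o=cv2.resize(im[:,:,::-1],(1024,768),interpolation=cv2.INTER_CUBIC)
cv2.imwrite("pics/w7.png",im[:,:,::-1]);cv2.imwrite("pics/w7b.png",o[0:600,224:1024])
E
```

```text
clock: 10.6
tool_pos: [0.6305, 0.0057, 0.1227]
eef_rot: [0.093, 0.996, 0.0, 0.001]
contact_force: [0.1, 0.2, -0.1]
opening: 0.999
finger_force: 0.0
target [0.6288 0.002  0.121 ] shift tool [ 0.001  -0.0039  0.0017] rz tool -0.0006 tilt [ 0.002  0.    -1.   ]
```

View pics/w7b.png

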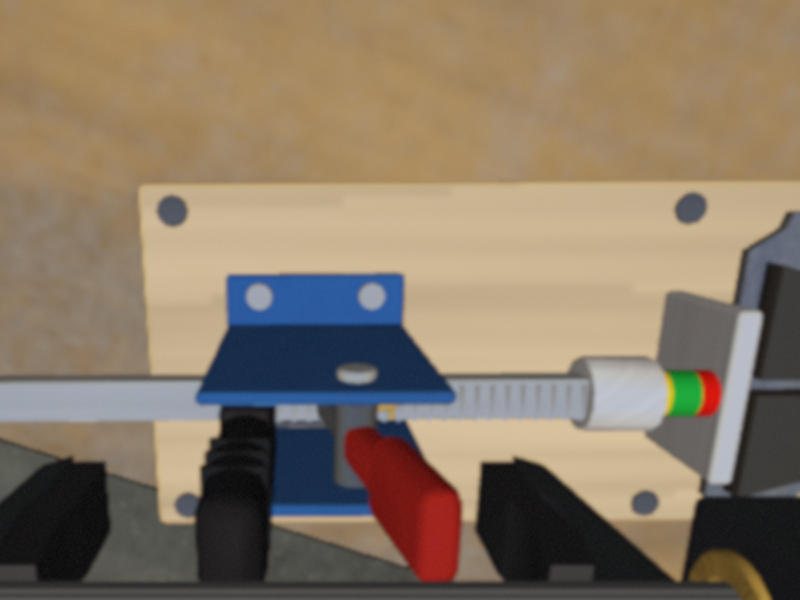

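The wrist view shows the fingers straddling the handle (235,500) and trigger (430,500). All three rings are visible at columns 665-720. I start pumping.

```bash
cat > rings.py <<'E'
from h import *
im=camrig.snapshot("wrist");s=readout.get_state();n=f"pics/r{s['clock']:.2f}.png";cv2.imwrite(n,im[:,:,::-1])
sub=im.copy();sub[:,:395]=0;sub[:130]=0;sub[250:]=0
for nm,lo,hi in(("yellow",[22,120,120],[35,255,255]),("green",[45,120,60],[75,255,255]),("red",[0,180,120],[6,255,255])):print(nm,[(x[0],x[2]) for x in blobs(mask(sub,lo,hi),6)])
b,a=json.load(open('clamp.json'));print(n,"tcp clamp",toclamp(s['tool_pos'],b,a).round(1),"op",s['opening'],"ff",s['finger_force'],"F",np.round(s['contact_force'],1))
E
python3 rings.py
python3 steer.py '[[0.75,[0.001,-0.004,0.001],[0,0,0]],[0.65,[0.001,-0.004,0.001],[0,0,0]],[0.6,[0.001,-0.004,0.001],[0,0,0]],[0.5,[0.001,-0.004,0.001],[0,0,0]],[0.4,[0.001,-0.004,0.001],[0,0,0]],[0.3,[0.001,-0.004,0.001],[0,0,0]],[0.3,[0.001,-0.004,0.001],[0,0,0]],[0.3,[0.001,-0.004,0.001],[0,0,0]],[0.3,[0.001,-0.004,0.001],[0,0,0]],[0.3,[0.001,-0.004,0.001],[0,0,0]]]' 16; python3 rings.py
```

```text
yellow [(np.int32(47), [444, 186, 4, 20]), (np.int32(8), [462, 192, 1, 8])]
green [(np.int32(280), [446, 185, 16, 22])]
red [(np.int32(148), [461, 185, 11, 22])]
pics/r10.70.png tcp clamp [[  1.4 -47. ]] op 1.0027205507737775 ff 0.0 F [-0.7 -0.1 -0.2]
clock: 11.7
tool_pos: [0.6292, 0.0038, 0.1222]
eef_rot: [0.092, 0.996, 0.001, 0.001]
contact_force: [-0.1, 2.7, 8.1]
opening: 0.393
finger_force: 16.8
yellow [(np.int32(38), [463, 188, 4, 19])]
green [(np.int32(278), [464, 187, 16, 22])]
red [(np.int32(143), [479, 187, 11, 22])]
pics/r11.75.png tcp clamp [[  0.  -49.2]] op 0.3914164621517067 ff 16.83023083547596 F [-1.   3.6  7.4]
```

```bash
python3 steer.py '[[0.75,[0,0,0],[0,0,0]],[0.75,[0,0,0],[0,0,0]],[0.75,[0,0,0],[0,0,0]],[0.75,[0,0,0],[0,0,0]],[0.75,[0,0,0],[0,0,0]],[0.75,[0,0,0],[0,0,0]]]' 16; python3 rings.py; python3 steer.py '[[0.6,[0,0,0],[0,0,0]],[0.5,[0,0,0],[0,0,0]],[0.4,[0,0,0],[0,0,0]],[0.3,[0,0,0],[0,0,0]],[0.3,[0,0,0],[0,0,0]],[0.3,[0,0,0],[0,0,0]],[0.3,[0,0,0],[0,0,0]],[0.3,[0,0,0],[0,0,0]]]' 16; python3 rings.py
```

```text
clock: 12.35
tool_pos: [0.6275, 0.0013, 0.1203]
eef_rot: [0.093, 0.996, -0.0, -0.001]
contact_force: [0.1, 0.9, -0.5]
opening: 0.751
finger_force: 0.4
yellow [(np.int32(32), [470, 191, 3, 19])]
green [(np.int32(282), [471, 190, 16, 22])]
red [(np.int32(151), [486, 190, 11, 22])]
pics/r12.40.png tcp clamp [[ -1.2 -51.9]] op 0.7499597052663993 ff 0.33614898420637473 F [ 0.7 -0.1 -1.7]
clock: 13.2
tool_pos: [0.6282, 0.0041, 0.1209]
eef_rot: [0.092, 0.996, 0.002, 0.0]
contact_force: [-0.4, 4.9, 0.5]
opening: 0.393
finger_force: 16.8
yellow [(np.int32(31), [472, 191, 3, 17]), (np.int32(7), [489, 197, 1, 7])]
green [(np.int32(294), [472, 189, 17, 23])]
red [(np.int32(145), [488, 189, 10, 22])]
pics/r13.25.png tcp clamp [[ -0.9 -49. ]] op 0.3962510177793154 ff 16.790821079921443 F [0.3 5.3 0.9]
```

```bash
python3 steer.py '[[0.95,[0,0.001,0],[0,0,0]],[0.95,[0,0.001,0],[0,0,0]],[0.95,[0,0.001,0],[0,0,0]],[0.95,[0,0.001,0],[0,0,0]],[0.95,[0,0.001,0],[0,0,0]],[0.95,[0,0.001,0],[0,0,0]],[0.95,[0,0.001,0],[0,0,0]],[0.95,[0,0.001,0],[0,0,0]]]' 16; python3 rings.py; python3 steer.py '[[0.8,[0,0,0],[0,0,0]],[0.7,[0,0,0],[0,0,0]],[0.6,[0,0,0],[0,0,0]],[0.5,[0,0,0],[0,0,0]],[0.4,[0,0,0],[0,0,0]],[0.3,[0,0,0],[0,0,0]],[0.3,[0,0,0],[0,0,0]],[0.3,[0,0,0],[0,0,0]],[0.3,[0,0,0],[0,0,0]],[0.3,[0,0,0],[0,0,0]]]' 16; python3 rings.py
```

```text
clock: 14.05
tool_pos: [0.6281, 0.0024, 0.1207]
eef_rot: [0.093, 0.996, -0.0, -0.0]
contact_force: [1.0, -0.2, 0.0]
opening: 0.946
finger_force: 0.0
yellow [(np.int32(29), [476, 191, 3, 17])]
green [(np.int32(283), [476, 189, 17, 22])]
red [(np.int32(150), [491, 189, 11, 22])]
pics/r14.10.png tcp clamp [[ -0.8 -50.7]] op 0.9485667492437084 ff 0.0 F [1.3 0.  0.7]
clock: 15.1
tool_pos: [0.6288, 0.0039, 0.1217]
eef_rot: [0.092, 0.996, 0.001, 0.001]
contact_force: [-0.3, 2.3, 5.5]
opening: 0.395
finger_force: 16.9
yellow [(np.int32(7), [498, 202, 4, 7])]
green [(np.int32(261), [487, 188, 14, 22])]
red [(np.int32(148), [499, 188, 12, 22])]
pics/r15.15.png tcp clamp [[ -0.4 -49.1]] op 0.39670937268445083 ff 16.87278650002554 F [-1.2  3.2  5.7]
```

Run:
```python
from h import *
w=cv2.imread("pics/r15.15.png");s=camrig.snapshot("side")[:,:,::-1];t=camrig.snapshot("top")[:,:,::-1]
cv2.imwrite("pics/s15.png",s);cv2.imwrite("pics/t15.png",t)
z=lambda a,wh:cv2.resize(a,wh,interpolation=cv2.INTER_CUBIC)
cv2.imwrite("pics/v15.png",np.vstack([np.hstack([z(w[140:240,412:512],(400,300)),z(s[165:240,200:300],(400,300))]),np.hstack([z(cv2.imread("pics/top0.png")[150:210,190:270],(400,300)),z(t[150:210,190:270],(400,300))])]))
```

```text
(no output)
```

View pics/v15.png

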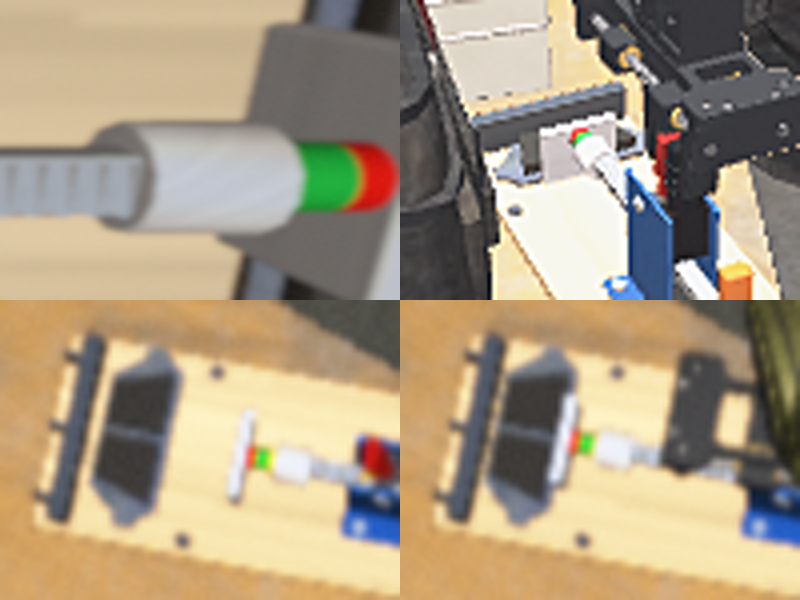

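The views show yellow inside the sleeve and green clearly showing, with the plate on the pad. It isn't clear yet whether the pad has reached the fence, so I measure its edge.

Run:
```python
from h import *
b,a=json.load(open('clamp.json'));F=frame(b,a);p=camrig.camera_params('top')
ys=np.arange(110,190,2.)
for n in("top0","t4","t15"):
    g=cv2.cvtColor(cv2.imread(f"pics/{n}.png"),6)
    for x in(-42,-36,36,42):
        q=proj(F([[x,y,18] for y in ys]),p).astype(np.float32)
        v=cv2.remap(g,q[:,0][None],q[:,1][None],cv2.INTER_CUBIC)[0];print(n,x,v.tolist())
```

```text
top0 -42 [230, 231, 231, 231, 229, 212, 186, 155, 123, 103, 91, 92, 97, 103, 107, 112, 116, 120, 121, 123, 123, 122, 118, 112, 114, 121, 144, 167, 194, 215, 223, 227, 226, 205, 166, 115, 79, 78, 85, 89]
top0 -36 [232, 232, 232, 232, 233, 221, 194, 155, 127, 96, 78, 66, 63, 63, 65, 64, 67, 70, 76, 83, 89, 96, 100, 103, 101, 102, 107, 111, 124, 140, 171, 196, 217, 212, 174, 121, 86, 72, 83, 88]
top0 36 [232, 232, 231, 231, 225, 215, 186, 153, 120, 97, 78, 66, 62, 60, 60, 60, 59, 60, 60, 59, 58, 57, 57, 58, 61, 63, 62, 64, 67, 93, 129, 180, 209, 210, 177, 129, 90, 84, 84, 89]
top0 42 [233, 233, 233, 232, 231, 213, 186, 153, 122, 96, 74, 64, 58, 60, 60, 59, 60, 62, 65, 69, 73, 76, 80, 82, 85, 88, 96, 105, 118, 135, 166, 193, 213, 205, 173, 121, 82, 69, 80, 84]
t4 -42 [229, 229, 230, 230, 227, 213, 188, 156, 124, 103, 91, 92, 97, 104, 107, 111, 117, 122, 122, 122, 121, 120, 119, 113, 115, 120, 143, 167, 194, 215, 223, 228, 227, 206, 166, 116, 81, 80, 86, 89]
t4 -36 [231, 232, 233, 233, 234, 222, 194, 155, 125, 94, 78, 65, 61, 61, 64, 65, 67, 70, 75, 82, 87, 95, 99, 101, 99, 101, 106, 111,
[... 489 characters left out ...]
03, 96, 98, 102, 108, 112, 117, 120, 124, 125, 124, 122, 119, 116, 112, 113, 121, 143, 172, 200, 219, 219, 200, 162, 114, 80, 80, 88, 90]
t15 -36 [233, 233, 232, 232, 231, 229, 229, 212, 180, 144, 119, 90, 71, 63, 62, 64, 65, 66, 71, 79, 85, 92, 95, 98, 99, 100, 101, 101, 108, 117, 138, 156, 177, 179, 146, 103, 81, 73, 82, 87]
t15 36 [232, 232, 231, 231, 231, 230, 227, 219, 209, 191, 169, 135, 104, 75, 64, 59, 60, 59, 59, 60, 60, 60, 60, 60, 61, 62, 61, 61, 62, 64, 69, 88, 111, 138, 140, 110, 85, 81, 82, 88]
t15 42 [233, 233, 233, 233, 234, 234, 229, 210, 177, 145, 109, 86, 67, 61, 58, 59, 60, 61, 64, 66, 68, 69, 71, 74, 80, 85, 91, 94, 100, 105, 116, 129, 146, 148, 135, 103, 76, 71, 83, 86]
```

The pad has moved about 3.7 mm and a 3-4 mm gap to the fence remains. One more stroke, squeezed in steps.

```bash
python3 steer.py '[[0.95,[0,0,0],[0,0,0]],[0.95,[0,0,0],[0,0,0]],[0.95,[0,0,0],[0,0,0]],[0.95,[0,0,0],[0,0,0]],[0.95,[0,0,0],[0,0,0]],[0.95,[0,0,0],[0,0,0]],[0.95,[0,0,0],[0,0,0]],[0.95,[0,0,0],[0,0,0]]]' 16; python3 rings.py; python3 steer.py '[[0.8,[0,0,0],[0,0,0]],[0.7,[0,0,0],[0,0,0]],[0.6,[0,0,0],[0,0,0]],[0.55,[0,0,0],[0,0,0]],[0.55,[0,0,0],[0,0,0]],[0.55,[0,0,0],[0,0,0]],[0.55,[0,0,0],[0,0,0]],[0.55,[0,0,0],[0,0,0]]]' 16; python3 rings.py
```

```text
clock: 16.05
tool_pos: [0.628, 0.0024, 0.1206]
eef_rot: [0.093, 0.996, -0.0, -0.0]
contact_force: [-0.2, -0.0, -0.5]
opening: 0.947
finger_force: 0.0
yellow []
green [(np.int32(269), [491, 189, 14, 23])]
red [(np.int32(110), [504, 189, 8, 22])]
pics/r16.10.png tcp clamp [[ -0.9 -50.6]] op 0.9529204261254951 ff 0.0 F [-0.4 -0.1  0.1]
clock: 16.9
tool_pos: [0.6297, 0.0095, 0.1216]
eef_rot: [0.09, 0.996, 0.004, 0.002]
contact_force: [1.1, 10.7, 1.9]
opening: 0.551
finger_force: 4.9
yellow [(np.int32(8), [491, 196, 1, 8])]
green [(np.int32(222), [479, 189, 12, 22])]
red [(np.int32(139), [490, 189, 10, 21])]
pics/r16.95.png tcp clamp [[ -0.5 -43.5]] op 0.5496173294259282 ff 4.892069061024813 F [ 1.7 10.4  1.9]
```

```bash
python3 steer.py '[[0.5,[0,0,0],[0,0,0]],[0.48,[0,0,0],[0,0,0]],[0.48,[0,0,0],[0,0,0]],[0.48,[0,0,0],[0,0,0]]]' 16; python3 rings.py; python3 steer.py '[[0.45,[0,0,0],[0,0,0]],[0.45,[0,0,0],[0,0,0]],[0.45,[0,0,0],[0,0,0]]]' 16; python3 rings.py;  python3 - <<'E'
from h import *
b,a=json.load(open('clamp.json'));F=frame(b,a);p=camrig.camera_params('top')
ys=np.arange(110,190,2.);t=camrig.snapshot('top')[:,:,::-1].copy();cv2.imwrite("pics/t18.png",t)
g=cv2.cvtColor(t,6)
for x in(-42,-36,36,42):
        q=proj(F([[x,y,18] for y in ys]),p).astype(np.float32)
        v=cv2.remap(g,q[:,0][None],q[:,1][None],cv2.INTER_CUBIC)[0];print(x,v.tolist())
E
```

```text
clock: 17.35
tool_pos: [0.6295, 0.0077, 0.1219]
eef_rot: [0.091, 0.996, 0.003, 0.001]
contact_force: [0.3, 7.2, 5.7]
opening: 0.483
finger_force: 7.9
yellow [(np.int32(9), [498, 195, 1, 9])]
green [(np.int32(219), [486, 188, 12, 22])]
red [(np.int32(144), [496, 188, 12, 22])]
pics/r17.40.png tcp clamp [[ -0.4 -45.3]] op 0.4806391700253084 ff 7.895406559109688 F [1.1 6.5 5.2]
clock: 17.7
tool_pos: [0.6292, 0.0065, 0.1219]
eef_rot: [0.091, 0.996, 0.002, 0.001]
contact_force: [-0.9, 4.8, 6.0]
opening: 0.451
finger_force: 15.7
yellow []
green [(np.int32(158), [491, 188, 9, 22])]
red [(np.int32(143), [498, 188, 12, 22])]
pics/r17.75.png tcp clamp [[ -0.4 -46.5]] op 0.4523567232668117 ff 15.66489945331341 F [-1.4  5.3  5.2]
-42 [230, 230, 230, 230, 229, 230, 230, 231, 217, 189, 153, 129, 107, 97, 95, 98, 102, 109, 113, 119, 122, 124, 123, 121, 118, 115, 115, 118, 130, 147, 167, 187, 192, 181, 149, 106, 73, 76, 86, 91]
-36 [232, 233, 233, 232, 232, 232, 232, 227, 217, 190, 158, 123, 96, 77, 65, 60, 60, 63, 64, 67, 72, 80, 82, 84, 85, 89, 93, 92, 95, 100, 112, 120, 126, 118, 88, 64, 64, 73, 82, 87]
36 [231, 232, 232, 232, 232, 231, 231, 230, 228, 217, 201, 166, 128, 87, 68, 58, 61, 60, 58, 57, 56, 59, 60, 58, 58, 58, 58, 59, 59, 60, 63, 69, 75, 82, 80, 69, 66, 76, 86, 90]
42 [232, 233, 233, 233, 232, 232, 233, 233, 220, 192, 155, 131, 101, 82, 66, 61, 60, 61, 63, 63, 63, 65, 68, 70, 73, 78, 83, 86, 91, 96, 103, 110, 117, 113, 102, 80, 65, 68, 82, 86]
```

```bash
python3 steer.py '[[0.45,[0,0,0],[0,0,0]],[0.45,[0,0,0],[0,0,0]],[0.45,[0,0,0],[0,0,0]],[0.45,[0,0,0],[0,0,0]],[0.45,[0,0,0],[0,0,0]],[0.45,[0,0,0],[0,0,0]]]' 16; python3 rings.py;  python3 - <<'E'
from h import *
import glob,os
w=cv2.imread(max(glob.glob("pics/r1*.png"),key=os.path.getmtime));s=camrig.snapshot("side")[:,:,::-1];t=camrig.snapshot("top")[:,:,::-1]
z=lambda a:cv2.resize(a,(400,300),interpolation=cv2.INTER_CUBIC)
cv2.imwrite("pics/v18.png",np.vstack([np.hstack([z(w[140:240,412:512]),z(s[165:240,200:300])]),np.hstack([z(w),z(t[150:210,190:270])])]))
E
```

```text
clock: 18.4
tool_pos: [0.6293, 0.0065, 0.1219]
eef_rot: [0.091, 0.996, 0.002, 0.001]
contact_force: [-0.1, 5.3, 5.7]
opening: 0.449
finger_force: 15.7
yellow []
green [(np.int32(158), [491, 188, 9, 22])]
red [(np.int32(145), [498, 188, 12, 22])]
pics/r18.45.png tcp clamp [[ -0.4 -46.5]] op 0.4566440085006118 ff 15.661550450640789 F [-0.7  4.3  5.3]
```

View pics/v18.png

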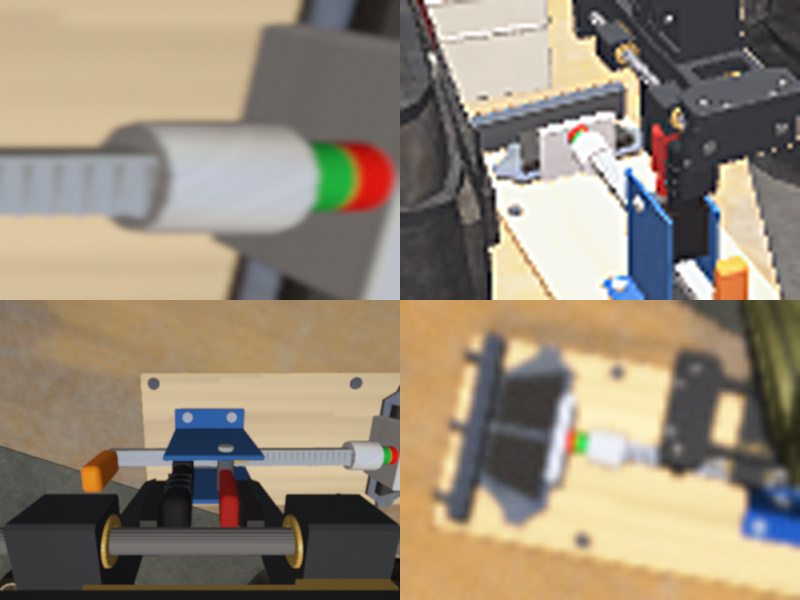

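The pad sits against the fence, yellow is inside the sleeve, green still shows (crop columns 315-355) and the trigger is held. The reading is stable, so I hand it in.

```bash
python3 -c "
from plant import r, camrig, readout
print(r.finish_job())"
```

```text
the job is handed in; nothing more can be done
None
```

The job is handed in at about 18.5 s: the last pictures showed the brake pad against the fence, the yellow ring inside the sleeve and the green ring still showing (about 5 mm), with the gripper still holding the trigger squeezed; no verdict was returned.

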